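# Walk the dry-block heater back to its parking bracket and start it

### The arm

A 6-joint arm with a two-finger parallel gripper is mounted at the origin on the work surface. World frame = base frame: x ahead of the robot, y to its left, z up, the work surface at z = 0. Lengths are in mm, angles in rad, forces in N, time in s.
With the tool pointing down it reaches from about 350 to 775 mm from the base axis. Payload 7.3 kg.
Tool frame: the origin (TCP) lies on the centre line of the jaws, within the pads' length; the fingertips stand 17 mm ahead of it and the grasp point (between the pads) lies 2 mm behind it; z points along the fingers, y is the line along which they close (so a half turn about z gives the same grasp; the last joint's range is limited). The gripper opens to 92 mm and grips with 3 to 60 N. Pads are 19 mm wide; open, the fingers measure 130 mm over their backs; the gripper's body (75 mm by 190 mm) begins 47 mm behind the grasp point.
Start: joints at [1.037, 0.342, 1.524, -0, 1.275, -0.146], TCP at [198.517, 486.039, 243.741] pointing down, gripper open.
Joint ranges: [-2.53, 2.53], [-0.77, 2.02], [0.04, 2.7], [-1, 4.14], [0.28, 2.66], [-3.11, 3.11]. Speed limits (rad/s): [2.57, 2.57, 3.14, 3.14, 3.14, 3.14].

### API

Orientations are given as [roll, pitch, yaw] about the fixed x, y, z axes, in that order (R = Rz(yaw) Ry(pitch) Rx(roll)).
In Python, from plant import bot gives the robot as it stands. The module is installed in compiled form; this text tells all that it offers.
- The arm moves only by the shell command python3 -m pendant 'ROWS'. ROWS is JSON, a list of rows, each a list of 3 entries, a list of its own where there are three numbers: the shift along the world's x, y, z as a fraction of full scale, then the turn, a rotation vector about the world's x, y, z as a fraction of full scale, then the opening, from -1 (shut) to 1 (fully open), so that 0 is half open. In form: [[[tx, ty, tz], [rx, ry, rz], claw], ...]. A call has exactly 10 rows; each row shifts and turns the commanded pose from where the row before left it; what a row does not reach is not made up. Full scale, the value 1, is 30 mm for a shift and 0.12 rad for a turn. A row lasts 1/12 s, in which the tool goes at most 41.7 mm and 7.16 degrees, less where a joint would pass 70% of its speed; a pose out of reach is approached as far as the arm can. A call with a number of a shift or a turn outside -1 to 1 is refused whole. A call with a gripper value outside its range is refused whole. The fingers move at their own pace and stop on an object; the grip force is fixed at half the most. Time passes only in rows, so rows that do not move let the fingers close, or fill a call up. It gives the time, the measured TCP pose, the force, the opening and the grip force at its end, in the units of the state.
- bot.get_obs(): the state, without advancing time (a new reading comes with each control period).
- bot.capture(name): name is "scene" or "side" or "wrist"; returns the picture (400x640x3 uint8, blue, green, red); there is no depth.
- bot.camera_params(name): a dict with "fovy" (degrees; the focal length in pixels is half the picture's height over the tangent of half this angle, whatever the lens; pixels are square), "cx", "cy" (the principal point, pixels), "camera_from_world" (4x4, takes a point from world to camera coordinates). Camera axes: x right, y down, z forward; pixel columns grow to the right and rows downward; lengths in mm; the calibration is good to about 2 mm. The wrist camera is an equidistant fisheye: a pixel r from the principal point sees the ray r / f radians off the axis. A picture is of the moment at which its call begins: read the wrist's pose just before it. camera_params takes no time and is no camera call; for the wrist camera it gives the pose at the moment of the call.
- bot.close_job(): hands the job in; it is judged then, once.
The state is a dict: "time": time; "joint_positions": joint angles; "dq": joint speeds; "tau": joint torques, N m; "tool_pos": TCP position; "tcp_rot": TCP orientation; "contact_force": force on the tool from outside, world axes, zero at the start; "moment": the same for the moment, N m; "grip_width": finger opening in mm; "finger_force": force on a finger pad.
Only numpy, scipy, OpenCV 4.12 (cv2) and the standard library are available. Lean on these libraries where they do the work, as an engineer would, in place of code of your own. Each camera call takes 0.05 s, during which the arm holds its last target. There are 200 camera calls.

### The job

The dry-block heater has been pulled forward on the bench: walk it straight ahead, back between the cheeks of its parking bracket, by gentle alternate pushes on the left and right ends of its front face, a corner at a time, never shoving it with more than about 24 N and never swinging it wide. When its back sits snug and square against both rubber buffers, press its start key fully down, let go, and leave everything else on the bench where it stands.

Things in the scene. Friction and masses are not known exactly. Their poses are not given: they have to be found in the camera images.
- heater: Dry-block heater, 4.8 kg, two aluminium tube blocks on top. Origin: centre of its underside, at bench level; x from front (robot side) to back, y left. Grey base pan 130 (x) x 236 (y) mm, 8 to 34 mm high, upright front at x -65, back at x +65. Above it a white case: control deck 50 mm high from x -53 to -18, then 78 mm high to the back; tube caps 91. Rubber feet at x +-28, y +-40.
- front_left (a point): Left end of the pan's front, x -65, y +104, z 21 mm in the heater's frame. Pushed slowly ahead here the heater slides at 11 to 16 N and swings, pivoting about the feet of its other end; fingers that also bear down or go fast raise this by some N. Through its middle it takes 25 to 32 N. Against a buffer the force climbs steeply. Over 24 N of fingers on heater or key is a shove.
- front_right (a point): Right end of the pan's front, x -65, y -104, z 21 mm in the heater's frame. As the left end: pushed ahead here, the heater swings about its left feet. Swings of 0.2 to 0.25 rad to either side of square are right; more than 0.5 rad askew of the bracket is swung wide.
- back_left (a point): Point on the heater's upright back face that meets the left buffer: x +65, y +50, z 34 mm in the heater's frame.
- back_right (a point): Point on the heater's upright back face that meets the right buffer: x +65, y -50, z 34 mm in the heater's frame. At the start the heater's back stands 43 to 60 mm short of the buffers, up to 15 mm to a side and 0.18 rad askew.
- bracket: Fixed parking bracket: aluminium angle 296 mm long, 50 mm high, two rubber buffers (22 mm across, 100 mm apart, 34 mm up), a cheek at each end. Origin: at bench level midway between the buffers' front faces, which lie in its plane x = 0; x points away from the robot, y left. Cheeks stand 288 mm apart, reaching to x -20. Heater home: its back face at x = 0, square, its middle near y = 0.
- start_key (a joint): Travel of the start key: 0 m up, 0.004 m fully down; springs back. About 1 N starts it moving, 4 N takes it fully down.
- key_top (a point): Centre of the top of the start key: a round grey key 20 mm across near the right end of the control deck (x -35, y -68 mm in the heater's frame), its top 58 mm above the bench, 8 mm above the deck. The only large key; the two small ones by the display are not used. Pressed straight down.
- flask: Small clear culture flask lying flat left of the heater, 95 x 46 x 24 mm, origin at its underside. Bystander.
- tip_box: Pipette-tip box right of the heater, 122 x 86 x 65 mm, origin at its underside. Bystander.
- media_bottle: Amber bottle, 70 mm across, 150 mm high, to the left. Bystander.
- beaker: Glass beaker, 70 mm across, 85 mm high, to the right. Bystander.
- marker: Marker pen lying to the right, 125 x 15 x 15 mm. Bystander.
- timer: Small flat timer to the left, 45 x 65 x 18 mm. Bystander.

How it is judged:
By the outcome, as a careful person would: the job done as asked, in the order asked, and still so for the second after the job is handed in, with the robot touching nothing.
It also fails if it takes over 69 s, if anything falls off the work surface, if the arm or the gripper's body presses on something with over 40 N, if the wrist force passes 120 N, or if a joint passes its speed limit or range.

## Working session

There is one attempt and no reset: what is moved stays moved. The work goes in short steps, Python scripts to look and compute and a shell command to move; the robot and the scene stay as the last step left them, time stands still between calls to the robot, and variables do not carry over. Pictures are saved under pics/ and viewed, at most 10 in all, crops included, and the job is handed in when it is done.

```bash
mkdir -p pics; python3 - <<'E'
from plant import bot
import cv2,numpy as np
o=bot.get_obs();print(o)
for n in("scene","side"):
    cv2.imwrite(f"pics/{n}0.png",bot.capture(n));p=bot.camera_params(n);print(n,p)
E
```

```text
{'time': 0.0, 'joint_positions': array([ 1.03698622e+00,  3.42719945e-01,  1.52501321e+00,  7.27290360e-06,
        1.27536953e+00, -1.46007672e-01]), 'dq': array([ 0.00037064,  0.00087599,  0.00064889,  0.00073577, -0.00033283,
       -0.00231951]), 'tau': array([-1.41966043e-04, -4.31243312e+01, -2.44220889e+01,  7.19633955e-02,
        5.57232206e-02, -7.24821189e-05]), 'tool_pos': array([198.32174812, 485.699659  , 243.04770326]), 'tcp_rot': array([-3.14009971e+00, -2.26573272e-04,  2.75378793e+00]), 'contact_force': array([0.35757367, 0.53975189, 0.2041516 ]), 'moment': array([0.01263779, 0.05340412, 0.01348245]), 'finger_force': 0.0, 'grip_width': 91.67512404944932}
scene {'fovy': 44.77929062155512, 'cx': 319.2480400452012, 'cy': 200.536231463334, 'camera_from_world': array([[ 2.44233659e-01,  9.69519353e-01, -1.95485293e-02,
        -1.28307177e+02],
       [ 7.27740363e-01, -1.96575353e-01, -6.57078454e-01,
        -3.64656054e+02],
       [-6.40893036e-01,  1.46254421e-01, -7.53568683e-01,
         1.58372750e+03],
       [ 0.00000000e+00,  0.00000000e+00,  0.00000000e+00,
         1.00000000e+00]])}
side {'fovy': 53.714348002637536, 'cx': 319.00978357143975, 'cy': 200.96294727062264, 'camera_from_world': array([[ 9.04689864e-01, -4.25737380e-01,  1.68503159e-02,
        -5.06801796e+02],
       [-3.03548473e-01, -6.71782534e-01, -6.75697085e-01,
         2.10010578e+02],
       [ 2.98989255e-01,  6.06181417e-01, -7.36986781e-01,
         9.70751941e+02],
       [ 0.00000000e+00,  0.00000000e+00,  0.00000000e+00,
         1.00000000e+00]])}
```

View pics/scene0.png

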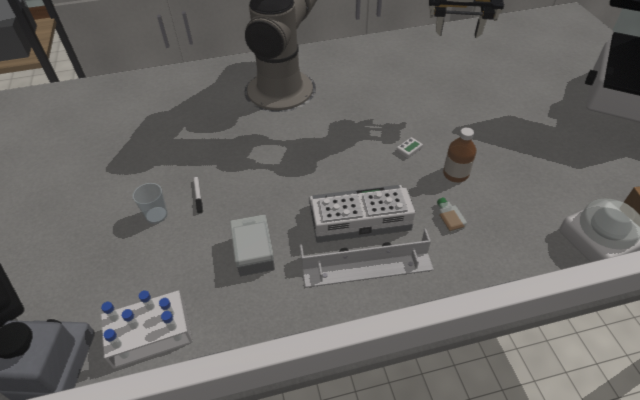

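View pics/side0.png

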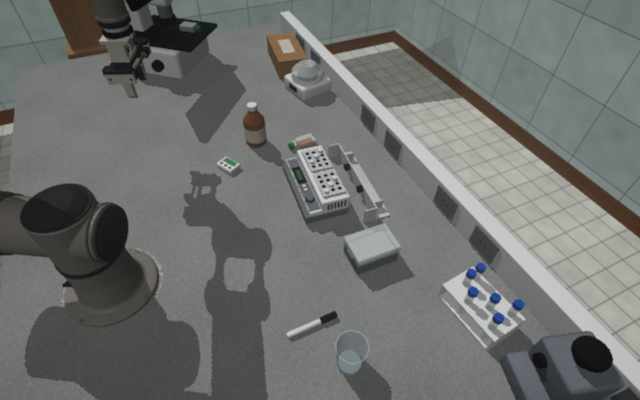

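The scene view (from behind the bracket) shows the heater at about (310–412, 188–238) and the bracket at (300–432, 235–283). In the side view the heater's front is visible at (283–350, 150–215). I'll take enlarged crops of both.

```bash
python3 - <<'E'
import cv2
a=cv2.imread("pics/scene0.png")[175:290,290:440];cv2.imwrite("pics/s1.png",cv2.resize(a,None,fx=5,fy=5,interpolation=cv2.INTER_CUBIC))
a=cv2.imread("pics/side0.png")[130:228,272:400];cv2.imwrite("pics/d1.png",cv2.resize(a,None,fx=6,fy=6,interpolation=cv2.INTER_CUBIC))
E
```

```text
(no output)
```

View pics/s1.png

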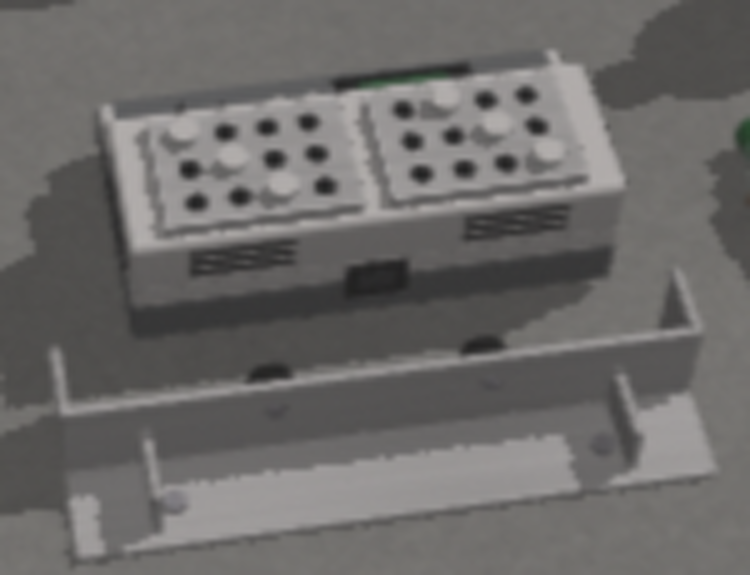

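View pics/d1.png

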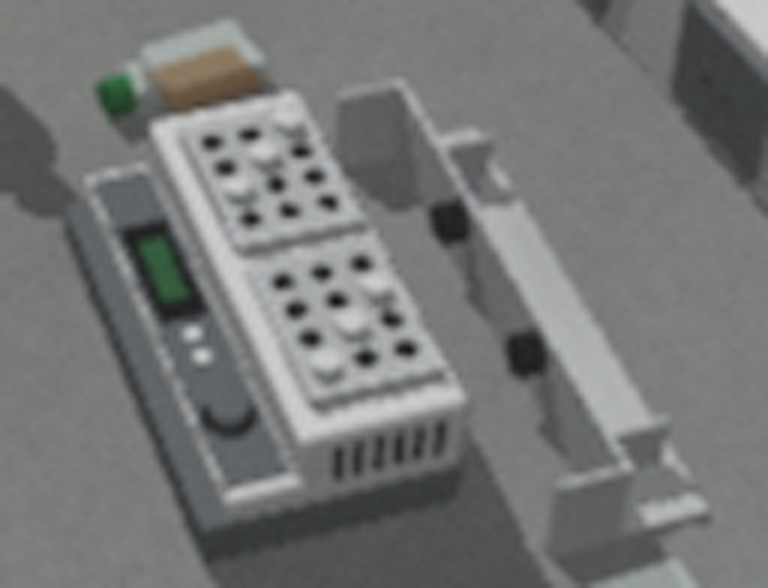

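Scene crop (5x): the pan's back top edge runs (133,305)–(612,247), the bracket's top edge (65,408)–(700,330), with cheek tips at (55,350) and (677,270). Side crop (6x): pan front top (68,210)–(203,535), deck front (88,178)–(225,497), key (228,412), cheek tips (340,95) and (558,487), buffers (450,222) and (527,353). Next I'll cast these onto planes at their known heights.

```bash
cat > h.py <<'E'
from plant import bot
import numpy as np,cv2
def ray(n,u,v,z):
    p=bot.camera_params(n);f=200/np.tan(np.radians(p["fovy"])/2);M=p["camera_from_world"]
    c=-M[:3,:3].T@M[:3,3];d=M[:3,:3].T@np.array([(u-p["cx"])/f,(v-p["cy"])/f,1])
    return (c+d*(z-c[2])/d[2])[:2]
S=lambda u,v,z,ox=290,oy=175,k=5:ray("scene",ox+(u+.5)/k-.5,oy+(v+.5)/k-.5,z)
D=lambda u,v,z,ox=272,oy=130,k=6:ray("side",ox+(u+.5)/k-.5,oy+(v+.5)/k-.5,z)
def pair(t,l,r):
    d=l-r;print(t,"L",l.round(1),"R",r.round(1),"len",np.hypot(*d).round(1),"yaw",np.arctan2(-d[0],d[1]).round(3),"mid",((l+r)/2).round(1))
E
python3 - <<'E'
from h import *
pair("pan back z34",S(612,247,34),S(133,305,34))
pair("pan back z8",S(608,275,8),S(133,335,8))
pair("case back z78",S(624,187,78),S(132,250,78))
pair("pan front z34",D(68,210,34),D(203,535,34))
pair("deck front z50",D(88,178,50),D(225,497,50))
pair("case backD z78",D(298,95,78),D(465,395,78))
pair("wall S z50",S(700,330,50),S(65,408,50))
pair("cheek S z50",S(677,270,50),S(55,350,50))
pair("wall D z50",D(402,82,50),D(632,468,50))
pair("cheek D z50",D(340,95,50),D(558,487,50))
pair("buf D z34",D(450,222,34),D(527,353,34))
pair("buf top S z45",S(485,338,45),S(270,368,45))
print("key",D(228,410,58))
pair("tipbox D cast z65 none",D(0,0,65),D(1,1,65))
E
```

```text
pan back z34 L [661.8 195.4] R [636.1 -34.6] len 231.5 yaw -0.111 mid [648.9  80.4]
pan back z8 L [659.1 197.8] R [634.4 -34.9] len 234.0 yaw -0.106 mid [646.8  81.5]
case back z78 L [661.1 195.8] R [637.9 -34.4] len 231.4 yaw -0.1 mid [649.5  80.7]
pan front z34 L [532.5 206.5] R [507.3 -23.4] len 231.3 yaw -0.109 mid [519.9  91.5]
deck front z50 L [545.1 208.3] R [520.2 -19.3] len 228.9 yaw -0.109 mid [532.7  94.5]
case backD z78 L [657.7 194. ] R [635.7 -30.4] len 225.4 yaw -0.098 mid [646.7  81.8]
wall S z50 L [728.8 209.9] R [695.9 -80.5] len 292.2 yaw -0.113 mid [712.4  64.7]
cheek S z50 L [693.7 213.1] R [663.6 -77.8] len 292.4 yaw -0.103 mid [678.7  67.6]
wall D z50 L [728.9 211.4] R [698.6 -80.6] len 293.6 yaw -0.103 mid [713.7  65.4]
cheek D z50 L [693.4 215.2] R [661.6 -76.7] len 293.6 yaw -0.109 mid [677.5  69.3]
buf D z34 L [709.5 117.1] R [699.6  17.4] len 100.1 yaw -0.099 mid [704.5  67.2]
buf top S z45 L [704.4 115.4] R [695.1  15.4] len 100.4 yaw -0.092 mid [699.8  65.4]
key [540.66167135  22.64656622]
tipbox D cast z65 none L [550.3 347.8] R [550.5 346.8] len 1.1 yaw 0.174 mid [550.4 347.3]
```

```bash
cat >> h.py <<'E'
yb=-0.106; B0=np.array([698,66.4]); R=lambda a:np.array([[np.cos(a),-np.sin(a)],[np.sin(a),np.cos(a)]])
toB=lambda p:R(yb).T@(np.array(p)-B0)
toW=lambda c,a,p:np.array(c)+R(a)@np.array(p)
E
python3 - <<'E'
from h import *
for n,p in dict(bottle=(458,172),timer=(409,148),flask=(452,216),tip=(253,250)).items(): print(n,ray("scene",*p,10))
print("bottle side",ray("side",255,140,10)); print(ray("side",394,230,65),ray("side",345,238,65),"tipbox L/front top")
c=(584.3,87.2);a=-.107
print(toB(c))
for s in(1,-1): print("pre",toW(c,a,(-104.5,104*s)),"touch",toW(c,a,(-74.5,104*s)))
E
python3 -m pendant '[[[1,-0.95,0],[0,0,0.233],-1],[[1,-0.95,0],[0,0,0.233],-1],[[1,-0.95,0],[0,0,0.233],-1],[[1,-0.95,0],[0,0,0.233],-1],[[1,-0.95,-0.5],[0,0,0.233],-1],[[1,-0.95,-0.5],[0,0,0.233],-1],[[1,-0.95,-0.7],[0,0,0.233],-1],[[1,-0.95,-0.7],[0,0,0.233],-1],[[1,-0.95,-0.8],[0,0,0.233],-1],[[0.8,-0.95,-0.8],[0,0,0.233],-1]]'
```

```text
bottle [509.73364131 389.25362219]
timer [386.27491334 296.86117448]
flask [646.69740918 310.07403493]
tip [ 621.03413536 -185.90171557]
bottle side [500.34150178 385.96259503]
[ 690.41454041 -176.60184984] [ 562.73428783 -146.91405282] tipbox L/front top
[-115.26250474    8.65361205]
pre [491.5044178  201.76539584] touch [521.33284659 198.56151755]
pre [469.29086165  -5.04504375] touch [499.11929044  -8.24892204]
time: 0.93
tool_pos: [479.5, 213.9, 133.4]
tcp_rot: [3.141, 0.001, 3.035]
contact_force: [1.3, 1.2, 0.4]
grip_width: 29.9
finger_force: 0.0
```

```bash
python3 -m pendant '[[[0,0,-0.585],[0,0,0],-1],[[0,0,-0.585],[0,0,0],-1],[[0,0,-0.585],[0,0,0],-1],[[0,0,-0.585],[0,0,0],-1],[[0,0,-0.585],[0,0,0],-1],[[0.2,-0.02,0],[0,0,0],-1],[[0.2,-0.02,0],[0,0,0],-1],[[0.2,-0.02,0],[0,0,0],-1],[[0,0,0],[0,0,0],-1],[[0,0,0],[0,0,0],-1]]'; python3 -c "
from h import *
cv2.imwrite('pics/w.png',bot.capture('wrist'))"
```

```text
time: 1.77
tool_pos: [497.0, 213.6, 47.4]
tcp_rot: [3.141, 0.002, 3.033]
contact_force: [0.5, -0.5, 0.1]
grip_width: 0.2
finger_force: 0.0
```

View pics/w.png

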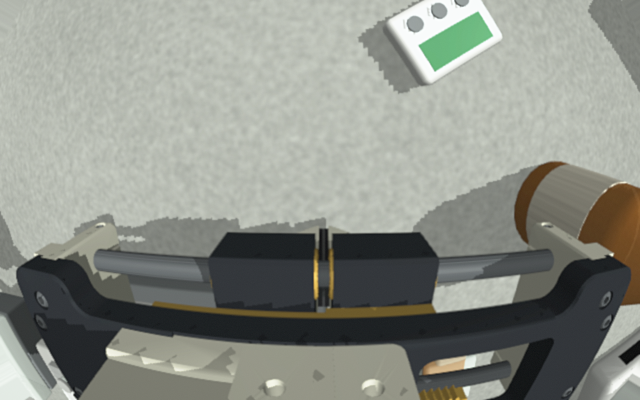

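The wrist view looks back past the fingers (timer at (445,40), bottle at right), so it doesn't show the heater. From here I'll work from the measured TCP.

```bash
python3 -m pendant '[[[0,-0.12,-0.1],[0,0,0],-1],[[0,-0.12,-0.1],[0,0,0],-1],[[0,-0.12,-0.1],[0,0,0],-1],[[0,-0.12,-0.1],[0,0,0],-1],[[0.1,-0.04,0],[0,0,0],-1],[[0.1,0,0],[0,0,0],-1],[[0.1,0,0],[0,0,0],-1],[[0.1,0,0],[0,0,0],-1],[[0.1,0,0],[0,0,0],-1],[[0.1,0,0],[0,0,0],-1]]'
```

```text
time: 2.65
tool_pos: [514.3, 198.0, 34.5]
tcp_rot: [3.141, 0.0, 3.034]
contact_force: [0.2, 0.4, 0.3]
grip_width: 0.4
finger_force: 0.0
```

```bash
python3 -m pendant '[[[0.066,-0.007,0],[0,0,0],-1],[[0.066,-0.007,0],[0,0,0],-1],[[0.066,-0.007,0],[0,0,0],-1],[[0.05,-0.005,0],[0,0,0],-1],[[0.05,0.01,0],[0,0,-0.05],-1],[[0.05,0.015,0],[0,0,-0.087],-1],[[0.05,0.015,0],[0,0,-0.087],-1],[[0.05,0.015,0],[0,0,-0.087],-1],[[0.05,0.015,0],[0,0,-0.087],-1],[[0.05,0.015,0],[0,0,-0.087],-1]]'
```

```text
time: 3.48
tool_pos: [525.3, 200.8, 34.0]
tcp_rot: [-3.14, -0.01, 2.975]
contact_force: [-15.9, 6.1, 10.3]
grip_width: 0.2
finger_force: 8.4
```

```bash
python3 -m pendant '[[[0.04,0.025,0.03],[0,0,-0.087],-1],[[0.04,0.025,0.03],[0,0,-0.087],-1],[[0.045,0.022,0.01],[0,0,-0.087],-1],[[0.045,0.022,0.01],[0,0,-0.087],-1],[[0.045,0.022,0],[0,0,-0.087],-1],[[0.045,0.022,0],[0,0,-0.087],-1],[[0.045,0.022,0],[0,0,-0.087],-1],[[0.045,0.022,0],[0,0,-0.087],-1],[[0.045,0.022,0],[0,0,-0.087],-1],[[0.045,0.022,0],[0,0,-0.087],-1]]'; python3 -c "
from h import *
im=bot.capture('side');cv2.imwrite('pics/t.png',im)"
```

```text
time: 4.32
tool_pos: [540.2, 207.1, 35.3]
tcp_rot: [-3.139, -0.007, 2.871]
contact_force: [-6.9, 3.7, -3.1]
grip_width: 0.6
finger_force: 3.9
```

```bash
cat > trk.py <<'E'
from h import *
import json,sys
C0=np.array([584.3,87.2]);A0=-.107
def proj(P):
    p=bot.camera_params("scene");f=200/np.tan(np.radians(p["fovy"])/2);M=p["camera_from_world"]
    q=P@M[:3,:3].T+M[:3,3];return np.c_[q[:,0]/q[:,2]*f+p["cx"],q[:,1]/q[:,2]*f+p["cy"]]
def track(gc,ga):
    """gc: guess of heater centre (world), ga: guess of world yaw"""
    i0=cv2.cvtColor(cv2.imread("pics/scene0.png"),6);i1=cv2.cvtColor(bot.capture("scene"),6);cv2.imwrite("pics/cur.png",i1)
    z=89.;top=np.array([toW(C0,A0,q).tolist()+[z] for q in((62,112),(62,-112),(-12,-112),(-12,112))])
    m=np.zeros_like(i0);cv2.fillConvexPoly(m,proj(top).astype(int),255)
    f0=cv2.goodFeaturesToTrack(i0,120,.02,3,mask=m).reshape(-1,2)
    w0=np.array([ray("scene",u,v,z) for u,v in f0])
    loc=(w0-C0)@R(A0)
    g=proj(np.c_[loc@R(ga).T+gc,np.full(len(loc),z)]).astype(np.float32)
    f1,st,er=cv2.calcOpticalFlowPyrLK(i0,i1,f0.astype(np.float32),g.copy(),winSize=(21,21),maxLevel=1,flags=cv2.OPTFLOW_USE_INITIAL_FLOW)
    ok=st.ravel()==1;w1=np.array([ray("scene",u,v,z) for u,v in f1])
    T,inl=cv2.estimateAffinePartial2D(loc[ok],w1[ok],ransacReprojThreshold=2.5)
    a=np.arctan2(T[1,0],T[0,0]);c=T[:,2];s=np.hypot(T[0,0],T[1,0])
    ii=inl.ravel()==1
    print("inl",inl.sum(),"/",len(f0),"scale %.3f err %.1f"%(s,er[ok][ii].mean()))
    bk=[toB(toW(c,a,(65,y)))for y in(50,-50)]
    print("heater c",c.round(1),"yaw %.3f rel %.3f"%(a,a-yb),"inB",toB(c).round(1),"backL x %.1f backR x %.1f"%(bk[0][0],bk[1][0]),"home y %.1f"%toB(toW(c,a,(65,0)))[1])
    for n,s in(("L",1),("R",-1)):print(n,"touch",toW(c,a,(-74.5,104*s)).round(1),"tool yaw %.3f"%(np.pi+a))
    return c,a
def pred(c,a,d,side):
    """rotate by d about the feet of the other end; side +1 = left pushed"""
    pv=toW(c,a,(0,-40*side));return pv+R(d)@(np.array(c)-pv),a+d
E
python3 - <<'E'
from trk import *
for d in(-.1,-.15,-.2): track(*pred(C0,A0,d,1))
o=bot.get_obs();print(o['tool_pos'],o['tcp_rot'],o['contact_force'])
E
```

```text
inl 56 / 63 scale 0.997 err 24.2
heater c [590.3  88.3] yaw -0.240 rel -0.134 inB [-109.5   10.4] backL x -38.4 backR x -51.7 home y 1.7
L touch [542.6 207. ] tool yaw 2.902
R touch [493.2   5. ] tool yaw 2.902
inl 56 / 63 scale 0.997 err 24.2
heater c [590.3  88.4] yaw -0.241 rel -0.135 inB [-109.4   10.4] backL x -38.3 backR x -51.7 home y 1.7
L touch [542.8 207.1] tool yaw 2.900
R touch [493.1   5.2] tool yaw 2.900
inl 56 / 63 scale 0.997 err 24.2
heater c [590.4  88.4] yaw -0.242 rel -0.136 inB [-109.4   10.5] backL x -38.2 backR x -51.7 home y 1.7
L touch [542.9 207.2] tool yaw 2.900
R touch [493.1   5.2] tool yaw 2.900
[541.04462683 206.98345152  35.55024544] [-3.14006136 -0.00545111  2.87130471] [-5.38174064  3.94118155 -2.9982229 ]
```

```bash
python3 -m pendant '[[[0.055,0.012,0],[0,0,-0.06],-1],[[0.055,0.012,0],[0,0,-0.06],-1],[[0.055,0.012,0],[0,0,-0.06],-1],[[0.055,0.012,0],[0,0,-0.06],-1],[[0.055,0.012,0],[0,0,-0.06],-1],[[0.055,0.012,0],[0,0,-0.06],-1],[[0.055,0.012,0],[0,0,-0.06],-1],[[0.055,0.012,0],[0,0,-0.06],-1],[[0.055,0.012,0],[0,0,-0.06],-1],[[0.055,0.012,0],[0,0,-0.06],-1]]'; python3 - <<'E'
from trk import *
track(*pred(C0,A0,-.24,1))
E
```

```text
time: 5.35
tool_pos: [556.3, 211.7, 35.5]
tcp_rot: [-3.14, -0.008, 2.799]
contact_force: [-10.1, 7.7, 0.2]
grip_width: 0.6
finger_force: 5.9
inl 21 / 63 scale 0.992 err 30.6
heater c [595.1  92.7] yaw -0.359 rel -0.253 inB [-105.1   15.2] backL x -29.7 backR x -54.8 home y -1.1
L touch [561.9 216.2] tool yaw 2.782
R touch [488.7  21.5] tool yaw 2.782
```

```bash
sed -i 's/def track(gc,ga):/def track(gc,ga,w=21):/;s/winSize=(21,21)/winSize=(w,w)/' trk.py; python3 - <<'E'
from trk import *
for w in(9,13):
  for d in(-.2,-.24):
    print(w,d);track(*pred(C0,A0,d,1),w)
E
```

```text
9 -0.2
inl 24 / 63 scale 0.996 err 18.0
heater c [594.6  90.6] yaw -0.351 rel -0.245 inB [-105.4   13.1] backL x -30.2 backR x -54.5 home y -2.6
L touch [560.4 213.9] tool yaw 2.791
R touch [488.9  18.6] tool yaw 2.791
9 -0.24
inl 22 / 63 scale 0.999 err 16.8
heater c [594.6  90.2] yaw -0.350 rel -0.244 inB [-105.3   12.7] backL x -30.2 backR x -54.3 home y -3.0
L touch [560.3 213.4] tool yaw 2.792
R touch [489.  18.] tool yaw 2.792
13 -0.2
inl 22 / 63 scale 0.984 err 22.6
heater c [595.9  91.8] yaw -0.356 rel -0.250 inB [-104.2   14.4] backL x -28.9 backR x -53.6 home y -1.7
L touch [562.4 215.2] tool yaw 2.785
R touch [489.8  20.3] tool yaw 2.785
13 -0.24
inl 23 / 63 scale 0.985 err 22.6
heater c [595.9  91.7] yaw -0.357 rel -0.251 inB [-104.3   14.4] backL x -28.9 backR x -53.7 home y -1.7
L touch [562.3 215.2] tool yaw 2.785
R touch [489.7  20.3] tool yaw 2.785
```

```bash
python3 -m pendant '[[[-0.5,0.18,0],[0,0,0],-1],[[-0.5,0.18,0],[0,0,0],-1],[[-0.2,-0.75,0],[0,0,0],-1],[[-0.233,-0.85,0],[0,0,0],-1],[[-0.233,-0.85,0],[0,0,0],-1],[[-0.233,-0.85,0],[0,0,0],-1],[[-0.233,-0.85,0],[0,0,0],-1],[[-0.233,-0.85,0],[0,0,0],-1],[[-0.233,-0.85,0],[0,0,0],-1],[[-0.233,-0.7,0],[0,0,0],-1]]'; python3 - <<'E'
from trk import *
track((594.6,90.5),-.35,11)
E
```

```text
time: 6.43
tool_pos: [474.9, 22.8, 37.0]
tcp_rot: [3.142, 0.001, 2.799]
contact_force: [0.1, -0.4, 0.1]
grip_width: 0.4
finger_force: 0.0
inl 44 / 63 scale 0.991 err 12.2
heater c [593.6  90.2] yaw -0.337 rel -0.231 inB [-106.3   12.7] backL x -31.6 backR x -54.5 home y -2.2
L touch [557.7 213. ] tool yaw 2.805
R touch [488.9  16.7] tool yaw 2.805
```

```bash
cp pics/cur.png pics/ref1.png; python3 -m pendant '[[[0.085,-0.035,-0.01],[0,0,0],-1],[[0.085,-0.035,-0.01],[0,0,0],-1],[[0.085,-0.035,-0.01],[0,0,0],-1],[[0.08,-0.035,0],[0,0,0],-1],[[0.06,-0.03,0],[0,0,0],-1],[[0.05,-0.025,0],[0,0,0],-1],[[0.045,-0.03,0],[0,0,0.03],-1],[[0.04,-0.036,0.01],[0,0,0.06],-1],[[0.04,-0.04,0.01],[0,0,0.085],-1],[[0.04,-0.04,0.01],[0,0,0.085],-1]]'; python3 -m pendant '[[[0.04,-0.04,0.01],[0,0,0.087],-1],[[0.04,-0.04,0.01],[0,0,0.087],-1],[[0.04,-0.04,0],[0,0,0.087],-1],[[0.04,-0.04,0],[0,0,0.087],-1],[[0.04,-0.04,0],[0,0,0.087],-1],[[0.041,-0.039,0],[0,0,0.087],-1],[[0.041,-0.038,0],[0,0,0.087],-1],[[0.042,-0.038,0],[0,0,0.087],-1],[[0.042,-0.037,0],[0,0,0.087],-1],[[0.042,-0.036,0],[0,0,0.087],-1]]'; python3 - <<'E'
from trk import *
track(*pred((593.6,90.2),-.337,.12,-1),11)
E
```

```text
time: 7.32
tool_pos: [489.7, 15.7, 35.7]
tcp_rot: [-3.141, -0.009, 2.832]
contact_force: [-9.6, 2.9, 1.3]
grip_width: 0.6
finger_force: 4.7
time: 8.15
tool_pos: [500.0, 3.3, 35.8]
tcp_rot: [-3.14, -0.013, 2.936]
contact_force: [-14.6, -2.8, 2.9]
grip_width: 0.3
finger_force: 6.9
inl 57 / 63 scale 1.000 err 8.7
heater c [597.8  86.3] yaw -0.226 rel -0.120 inB [-101.7    9.1] backL x -31.2 backR x -43.2 home y 1.4
L touch [548.5 204.3] tool yaw 2.916
R touch [501.9   1.6] tool yaw 2.916
```

```bash
python3 -m pendant '[[[0.043,-0.035,0],[0,0,0.08],-1],[[0.043,-0.035,0],[0,0,0.08],-1],[[0.043,-0.035,0],[0,0,0.08],-1],[[0.044,-0.034,0],[0,0,0.08],-1],[[0.044,-0.034,0],[0,0,0.08],-1],[[0.045,-0.033,0],[0,0,0.08],-1],[[0.045,-0.033,0],[0,0,0.08],-1],[[0.045,-0.032,0],[0,0,0.08],-1],[[0.046,-0.031,0],[0,0,0.08],-1],[[0.047,-0.03,0],[0,0,0.08],-1]]'; python3 -m pendant '[[[0.047,-0.03,0],[0,0,0.087],-1],[[0.047,-0.03,0],[0,0,0.087],-1],[[0.047,-0.029,0],[0,0,0.087],-1],[[0.048,-0.028,0],[0,0,0.087],-1],[[0.048,-0.028,0],[0,0,0.087],-1],[[0.048,-0.027,0],[0,0,0.087],-1],[[0.049,-0.026,0],[0,0,0.087],-1],[[0.049,-0.026,0],[0,0,0.087],-1],[[0.05,-0.025,0],[0,0,0.087],-1],[[0.05,-0.025,0],[0,0,0.087],-1]]'; python3 - <<'E'
from trk import *
track(*pred((597.8,86.3),-.226,.2,-1),11)
E
```

```text
time: 9.03
tool_pos: [512.8, -7.4, 35.7]
tcp_rot: [-3.14, -0.015, 3.032]
contact_force: [-16.5, -7.5, 4.6]
grip_width: 0.1
finger_force: 8.1
time: 9.87
tool_pos: [527.7, -16.3, 35.7]
tcp_rot: [-3.141, -0.014, 3.137]
contact_force: [-16.6, -9.0, 3.6]
grip_width: 0.5
finger_force: 8.2
inl 57 / 63 scale 1.002 err 8.0
heater c [605.3  84.3] yaw -0.025 rel 0.081 inB [-94.   8.] backL x -33.3 backR x -25.2 home y 13.3
L touch [533.5 190.1] tool yaw 3.117
R touch [528.3 -17.8] tool yaw 3.117
```

```bash
python3 -m pendant '[[[-0.5,0,0],[0,0,0],-1],[[-0.4,0,0],[0,0,0],-1],[[0.07,0.75,0],[0,0,-0.02],-1],[[0.07,0.88,0],[0,0,-0.02],-1],[[0.07,0.88,0],[0,0,-0.02],-1],[[0.07,0.88,0],[0,0,-0.02],-1],[[0.07,0.88,0],[0,0,-0.02],-1],[[0.07,0.88,0],[0,0,-0.02],-1],[[0.07,0.88,0],[0,0,-0.02],-1],[[0.07,0.85,0],[0,0,-0.02],-1]]'
```

```text
time: 10.75
tool_pos: [523.3, 192.7, 37.3]
tcp_rot: [3.141, 0.0, 3.117]
contact_force: [-0.2, -0.4, 0.7]
grip_width: 0.5
finger_force: 0.0
```

```bash
python3 -m pendant '[[[0.065,-0.008,-0.015],[0,0,0],-1],[[0.065,-0.008,-0.015],[0,0,0],-1],[[0.065,-0.008,-0.01],[0,0,0],-1],[[0.06,-0.005,0],[0,0,0],-1],[[0.055,0,0],[0,0,0],-1],[[0.05,0.01,0.01],[0,0,0],-1],[[0.05,0.02,0.01],[0,0,-0.04],-1],[[0.05,0.03,0.01],[0,0,-0.08],-1],[[0.05,0.03,0.01],[0,0,-0.087],-1],[[0.05,0.03,0],[0,0,-0.087],-1]]'; python3 -m pendant '[[[0.051,0.03,0],[0,0,-0.087],-1],[[0.051,0.03,0],[0,0,-0.087],-1],[[0.051,0.029,0],[0,0,-0.087],-1],[[0.051,0.029,0],[0,0,-0.087],-1],[[0.052,0.028,0],[0,0,-0.087],-1],[[0.052,0.028,0],[0,0,-0.087],-1],[[0.053,0.027,0],[0,0,-0.087],-1],[[0.053,0.026,0],[0,0,-0.087],-1],[[0.053,0.025,0],[0,0,-0.087],-1],[[0.054,0.024,0],[0,0,-0.087],-1]]'; python3 - <<'E'
from trk import *
track(*pred((605.3,84.3),-.025,-.13,1),11)
E
```

```text
time: 11.58
tool_pos: [535.9, 192.7, 36.1]
tcp_rot: [-3.14, -0.01, 3.079]
contact_force: [-11.2, 3.5, 0.7]
grip_width: 0.7
finger_force: 5.8
time: 12.42
tool_pos: [551.6, 201.5, 36.1]
tcp_rot: [-3.14, -0.01, 2.974]
contact_force: [-11.3, 6.5, 1.4]
grip_width: 0.4
finger_force: 6.1
inl 49 / 63 scale 1.001 err 16.2
heater c [612.1  87.7] yaw -0.151 rel -0.045 inB [-87.7  12.1] backL x -20.5 backR x -25.0 home y 9.1
L touch [554.1 201.7] tool yaw 2.991
R touch [522.8  -3.9] tool yaw 2.991
```

```bash
python3 -m pendant '[[[0.054,0.02,0],[0,0,-0.087],-1],[[0.054,0.02,0],[0,0,-0.087],-1],[[0.054,0.019,0],[0,0,-0.087],-1],[[0.054,0.019,0],[0,0,-0.087],-1],[[0.055,0.018,0],[0,0,-0.087],-1],[[0.055,0.018,0],[0,0,-0.087],-1],[[0.055,0.017,0],[0,0,-0.087],-1],[[0.055,0.016,0],[0,0,-0.087],-1],[[0.056,0.015,0],[0,0,-0.087],-1],[[0.056,0.014,0],[0,0,-0.087],-1]]'; python3 - <<'E'
from trk import *
c,a=track(*pred((612.1,87.7),-.151,-.11,1),11)
E
```

```text
time: 13.3
tool_pos: [568.2, 208.1, 36.2]
tcp_rot: [-3.141, -0.009, 2.87]
contact_force: [-10.9, 11.5, 0.1]
grip_width: 0.6
finger_force: 6.9
inl 40 / 63 scale 1.002 err 21.1
heater c [616.7  88.8] yaw -0.255 rel -0.149 inB [-83.3  13.7] backL x -11.6 backR x -26.4 home y 4.1
L touch [570.8 208.3] tool yaw 2.887
R touch [518.4   7. ] tool yaw 2.887
```

```bash
python3 -m pendant '[[[0.056,0.014,0],[0,0,-0.08],-1],[[0.056,0.014,0],[0,0,-0.08],-1],[[0.056,0.014,0],[0,0,-0.08],-1],[[0.056,0.014,0],[0,0,-0.08],-1],[[0.056,0.014,0],[0,0,-0.08],-1],[[0.056,0.014,0],[0,0,-0.08],-1],[[0.056,0.014,0],[0,0,-0.08],-1],[[-0.3,0.1,0],[0,0,0],-1],[[-0.5,0.15,0],[0,0,0],-1],[[-0.5,0.15,0],[0,0,0],-1]]'; python3 - <<'E'
from trk import *
c,a=track(*pred((616.7,88.8),-.255,-.07,1),11)
E
```

```text
time: 14.18
tool_pos: [544.8, 220.7, 37.3]
tcp_rot: [-3.141, 0.0, 2.803]
contact_force: [0.2, -0.0, -0.4]
grip_width: 0.6
finger_force: 0.0
inl 33 / 63 scale 0.988 err 16.7
heater c [620.7  89.8] yaw -0.333 rel -0.227 inB [-79.4  15.1] backL x -4.8 backR x -27.3 home y 0.5
L touch [584.3 212.5] tool yaw 2.809
R touch [516.3  15.9] tool yaw 2.809
```

```bash
python3 -m pendant '[[[-0.18,-0.6,0],[0,0,0],-1],[[-0.18,-0.83,0],[0,0,0],-1],[[-0.18,-0.83,0],[0,0,0],-1],[[-0.18,-0.83,0],[0,0,0],-1],[[-0.18,-0.83,0],[0,0,0],-1],[[-0.18,-0.83,0],[0,0,0],-1],[[-0.18,-0.83,0],[0,0,0],-1],[[-0.18,-0.7,0],[0,0,0],-1],[[-0.1,-0.5,0],[0,0,0],-1],[[0,0,0],[0,0,0],-1]]'; python3 - <<'E'
from trk import *
c,a=track((620.7,89.8),-.333,11)
E
```

```text
time: 15.07
tool_pos: [498.4, 15.1, 37.6]
tcp_rot: [-3.141, 0.0, 2.8]
contact_force: [0.5, 0.5, -0.4]
grip_width: 0.4
finger_force: 0.0
inl 51 / 63 scale 1.000 err 12.0
heater c [620.   90.3] yaw -0.335 rel -0.229 inB [-80.1  15.5] backL x -5.4 backR x -28.1 home y 0.7
L touch [583.8 213. ] tool yaw 2.807
R touch [515.5  16.5] tool yaw 2.807
```

```bash
python3 -m pendant '[[[0.08,-0.012,-0.015],[0,0,0],-1],[[0.08,-0.012,-0.015],[0,0,0],-1],[[0.08,-0.012,-0.015],[0,0,0],-1],[[0.075,-0.012,0],[0,0,0],-1],[[0.07,-0.02,0],[0,0,0],-1],[[0.06,-0.025,0],[0,0,0],-1],[[0.045,-0.02,0],[0,0,0.02],-1],[[0.04,-0.036,0.01],[0,0,0.06],-1],[[0.038,-0.044,0.01],[0,0,0.08],-1],[[0.038,-0.045,0],[0,0,0.087],-1]]'; python3 -m pendant '[[[0.038,-0.045,0],[0,0,0.087],-1],[[0.038,-0.045,0],[0,0,0.087],-1],[[0.038,-0.045,0],[0,0,0.087],-1],[[0.039,-0.044,0],[0,0,0.087],-1],[[0.039,-0.044,0],[0,0,0.087],-1],[[0.04,-0.043,0],[0,0,0.087],-1],[[0.04,-0.042,0],[0,0,0.087],-1],[[0.04,-0.041,0],[0,0,0.087],-1],[[0.041,-0.04,0],[0,0,0.087],-1],[[0.042,-0.04,0],[0,0,0.087],-1]]'; python3 - <<'E'
from trk import *
track(*pred((620,90.3),-.335,.12,-1),11)
E
```

```text
time: 15.95
tool_pos: [514.6, 12.7, 36.0]
tcp_rot: [3.141, -0.006, 2.835]
contact_force: [-5.7, 6.6, 1.5]
grip_width: 0.7
finger_force: 3.6
time: 16.78
tool_pos: [524.9, -0.3, 35.7]
tcp_rot: [3.141, -0.009, 2.939]
contact_force: [-10.5, 4.1, 4.0]
grip_width: 0.6
finger_force: 5.5
inl 59 / 63 scale 1.000 err 8.7
heater c [622.5  85.7] yaw -0.222 rel -0.116 inB [-77.1  11.2] backL x -6.8 backR x -18.4 home y 3.6
L touch [572.7 203.5] tool yaw 2.919
R touch [526.9   0.6] tool yaw 2.919
```

```bash
python3 -m pendant '[[[0.043,-0.037,0],[0,0,0.08],-1],[[0.043,-0.037,0],[0,0,0.08],-1],[[0.043,-0.037,0],[0,0,0.08],-1],[[0.044,-0.036,0],[0,0,0.08],-1],[[0.044,-0.036,0],[0,0,0.08],-1],[[0.045,-0.035,0],[0,0,0.08],-1],[[0.045,-0.035,0],[0,0,0.08],-1],[[0.045,-0.034,0],[0,0,0.08],-1],[[0.046,-0.033,0],[0,0,0.08],-1],[[0.047,-0.032,0],[0,0,0.08],-1]]'; python3 - <<'E'
from trk import *
track(*pred((622.5,85.7),-.222,.1,-1),11)
E
```

```text
time: 17.67
tool_pos: [536.9, -11.7, 35.6]
tcp_rot: [-3.141, -0.012, 3.035]
contact_force: [-16.1, -1.2, 8.4]
grip_width: 0.3
finger_force: 7.6
inl 60 / 63 scale 0.999 err 6.9
heater c [624.6  83.4] yaw -0.122 rel -0.016 inB [-74.7   9.1] backL x -9.0 backR x -10.5 home y 8.1
L touch [563.3 195.7] tool yaw 3.020
R touch [538.1 -10.8] tool yaw 3.020
```

```bash
python3 -m pendant '[[[0.04,-0.033,0.03],[0,0,0.08],-1],[[0.045,-0.033,0.02],[0,0,0.08],-1],[[0.047,-0.032,0],[0,0,0.08],-1],[[0.048,-0.031,0],[0,0,0.08],-1],[[0.048,-0.031,0],[0,0,0.08],-1],[[0.048,-0.031,0],[0,0,0.08],-1],[[0.048,-0.03,0],[0,0,0.08],-1],[[0.048,-0.03,0],[0,0,0.08],-1],[[-0.4,0,0],[0,0,0],-1],[[-0.5,0,0],[0,0,0],-1]]'; python3 - <<'E'
from trk import *
track(*pred((624.6,83.4),-.122,.08,-1),11)
E
```

```text
time: 18.55
tool_pos: [526.5, -20.0, 37.9]
tcp_rot: [-3.141, 0.001, 3.111]
contact_force: [0.3, 0.1, -0.6]
grip_width: 0.4
finger_force: 0.0
inl 54 / 63 scale 1.003 err 7.6
heater c [627.7  81.4] yaw -0.050 rel 0.056 inB [-71.5   7.5] backL x -9.4 backR x -3.9 home y 11.1
L touch [558.5 189. ] tool yaw 3.091
R touch [548.  -18.7] tool yaw 3.091
```

```bash
python3 -m pendant '[[[0,0.6,0],[0,0,-0.02],-1],[[0.07,0.87,0],[0,0,-0.02],-1],[[0.07,0.87,0],[0,0,-0.02],-1],[[0.07,0.87,0],[0,0,-0.02],-1],[[0.07,0.87,0],[0,0,-0.02],-1],[[0.07,0.87,0],[0,0,-0.02],-1],[[0.07,0.87,0],[0,0,-0.02],-1],[[0.07,0.87,-0.03],[0,0,-0.02],-1],[[0.07,0.4,-0.03],[0,0,0],-1],[[0,0,0],[0,0,0],-1]]'; python3 - <<'E'
from trk import *
track((627.7,81.4),-.05,11)
E
```

```text
time: 19.43
tool_pos: [543.5, 195.5, 36.3]
tcp_rot: [3.141, 0.001, 3.095]
contact_force: [-0.3, -0.2, 0.5]
grip_width: 0.8
finger_force: 0.0
inl 52 / 63 scale 1.001 err 10.4
heater c [627.7  81.2] yaw -0.046 rel 0.060 inB [-71.5   7.3] backL x -9.6 backR x -3.6 home y 11.1
L touch [558.1 188.5] tool yaw 3.095
R touch [548.5 -19.2] tool yaw 3.095
```

```bash
python3 -m pendant '[[[0.085,-0.03,0],[0,0,0],-1],[[0.085,-0.03,0],[0,0,0],-1],[[0.085,-0.03,0],[0,0,0],-1],[[0.08,-0.025,0],[0,0,0],-1],[[0.07,-0.005,0],[0,0,0],-1],[[0.06,0,0],[0,0,0],-1],[[0.05,0.015,0],[0,0,-0.02],-1],[[0.05,0.02,0.01],[0,0,-0.06],-1],[[0.05,0.028,0.01],[0,0,-0.08],-1],[[0.05,0.028,0],[0,0,-0.087],-1]]'; python3 -m pendant '[[[0.05,0.028,0],[0,0,-0.087],-1],[[0.05,0.027,0],[0,0,-0.087],-1],[[0.05,0.027,0],[0,0,-0.087],-1],[[0.045,0.025,0],[0,0,-0.08],-1],[[0.04,0.022,0],[0,0,-0.07],-1],[[0.035,0.02,0],[0,0,-0.06],-1],[[0.03,0.015,0],[0,0,-0.05],-1],[[0.02,0.01,0],[0,0,-0.03],-1],[[0,0,0],[0,0,0],-1],[[0,0,0],[0,0,0],-1]]'; python3 - <<'E'
from trk import *
track(*pred((627.7,81.2),-.046,-.09,1),11)
E
```

```text
time: 20.32
tool_pos: [559.6, 191.4, 36.0]
tcp_rot: [-3.139, -0.008, 3.062]
contact_force: [-9.9, -2.2, 3.1]
grip_width: 0.5
finger_force: 4.9
time: 21.15
tool_pos: [569.5, 197.1, 36.1]
tcp_rot: [-3.14, -0.007, 2.996]
contact_force: [-9.7, -0.3, 3.2]
grip_width: 0.6
finger_force: 4.4
inl 48 / 63 scale 0.999 err 16.6
heater c [631.3  83.3] yaw -0.136 rel -0.030 inB [-68.1   9.7] backL x -1.7 backR x -4.6 home y 7.8
L touch [571.5 196.4] tool yaw 3.006
R touch [543.4  -9.7] tool yaw 3.006
```

```bash
python3 -m pendant '[[[0.02,0.008,0],[0,0,-0.03],-1],[[0.02,0.008,0],[0,0,-0.03],-1],[[0.02,0.008,0],[0,0,-0.03],-1],[[0.02,0.008,0],[0,0,-0.03],-1],[[0.015,0.006,0],[0,0,-0.03],-1],[[0,0,0],[0,0,0],-1],[[0,0,0],[0,0,0],-1],[[0,0,0],[0,0,0],-1],[[0,0,0],[0,0,0],-1],[[0,0,0],[0,0,0],-1]]'; python3 - <<'E'
from trk import *
track(*pred((631.3,83.3),-.136,-.01,1),11)
E
```

```text
time: 22.03
tool_pos: [570.6, 198.1, 35.8]
tcp_rot: [-3.138, -0.011, 2.979]
contact_force: [-14.8, -1.9, 5.3]
grip_width: 0.2
finger_force: 6.9
inl 46 / 63 scale 1.000 err 16.5
heater c [631.3  83.7] yaw -0.147 rel -0.041 inB [-68.2  10.2] backL x -1.2 backR x -5.3 home y 7.5
L touch [572.9 197.6] tool yaw 2.994
R touch [542.3  -8.2] tool yaw 2.994
```

```bash
python3 -m pendant '[[[-0.3,0.03,0],[0,0,0],-1],[[-0.5,0.07,0],[0,0,0],-1],[[-0.15,-0.7,0],[0,0,0],-1],[[-0.15,-0.88,0],[0,0,0],-1],[[-0.15,-0.88,0],[0,0,0.02],-1],[[-0.15,-0.88,0],[0,0,0.02],-1],[[-0.15,-0.88,0],[0,0,0.02],-1],[[-0.15,-0.88,0],[0,0,0.02],-1],[[-0.15,-0.88,0],[0,0,0.02],-1],[[-0.05,-0.8,0],[0,0,0.02],-1]]'; python3 - <<'E'
from trk import *
track((631.3,83.7),-.147,11)
E
```

```text
time: 22.92
tool_pos: [517.9, -3.4, 37.1]
tcp_rot: [-3.142, -0.0, 2.992]
contact_force: [0.8, -0.4, 0.2]
grip_width: 0.5
finger_force: 0.0
inl 63 / 63 scale 1.001 err 6.9
heater c [630.9  83.8] yaw -0.147 rel -0.041 inB [-68.6  10.2] backL x -1.6 backR x -5.7 home y 7.5
L touch [572.4 197.6] tool yaw 2.995
R touch [541.9  -8.2] tool yaw 2.995
```

```bash
python3 -m pendant '[[[0.1,-0.02,-0.02],[0,0,0],-1],[[0.1,-0.02,-0.02],[0,0,0],-1],[[0.1,-0.02,0],[0,0,0],-1],[[0.1,-0.02,0],[0,0,0],-1],[[0.1,-0.02,0],[0,0,0],-1],[[0.1,-0.02,0],[0,0,0],-1],[[0.08,-0.015,0],[0,0,0],-1],[[0.06,-0.015,0],[0,0,0],-1],[[0.045,-0.015,0],[0,0,0],-1],[[0.04,-0.02,0],[0,0,0.03],-1]]'; python3 -m pendant '[[[0.04,-0.026,0],[0,0,0.07],-1],[[0.04,-0.026,0],[0,0,0.07],-1],[[0.03,-0.02,0],[0,0,0.06],-1],[[0.03,-0.02,0],[0,0,0.05],-1],[[0.02,-0.012,0],[0,0,0.03],-1],[[0,0,0],[0,0,0],-1],[[0,0,0],[0,0,0],-1],[[0,0,0],[0,0,0],-1],[[0,0,0],[0,0,0],-1],[[0,0,0],[0,0,0],-1]]'; python3 - <<'E'
from trk import *
track(*pred((630.9,83.8),-.147,.03,-1),11)
E
```

```text
time: 23.8
tool_pos: [541.5, -6.6, 35.4]
tcp_rot: [3.141, -0.004, 2.997]
contact_force: [-7.3, 4.4, 5.4]
grip_width: 0.3
finger_force: 4.0
time: 24.63
tool_pos: [544.1, -9.6, 35.1]
tcp_rot: [3.141, -0.009, 3.03]
contact_force: [-11.1, 1.5, 6.2]
grip_width: 0.7
finger_force: 5.8
inl 63 / 63 scale 1.002 err 6.9
heater c [630.9  82.9] yaw -0.117 rel -0.011 inB [-68.4   9.3] backL x -2.9 backR x -4.0 home y 8.6
L touch [569.1 194.9] tool yaw 3.025
R touch [544.8 -11.7] tool yaw 3.025
```

```bash
python3 -m pendant '[[[0.03,-0.018,0.02],[0,0,0.04],-1],[[0.03,-0.018,0.02],[0,0,0.04],-1],[[0.03,-0.018,0],[0,0,0.04],-1],[[0.03,-0.018,0],[0,0,0.04],-1],[[0.03,-0.018,0],[0,0,0.04],-1],[[0.03,-0.018,0],[0,0,0.04],-1],[[0.03,-0.018,0],[0,0,0.04],-1],[[0,0,0],[0,0,0],-1],[[0,0,0],[0,0,0],-1],[[0,0,0],[0,0,0],-1]]'; python3 - <<'E'
from trk import *
track(*pred((630.9,82.9),-.117,.03,-1),11)
E
```

```text
time: 25.52
tool_pos: [546.7, -12.2, 35.0]
tcp_rot: [3.139, -0.018, 3.064]
contact_force: [-18.8, 6.0, 5.8]
grip_width: 0.5
finger_force: 9.8
inl 62 / 63 scale 1.000 err 7.2
heater c [631.4  82. ] yaw -0.096 rel 0.010 inB [-67.9   8.5] backL x -3.4 backR x -2.4 home y 9.2
L touch [567.1 192.7] tool yaw 3.046
R touch [547.3 -14.4] tool yaw 3.046
```

```bash
python3 -m pendant '[[[-0.2,0,0],[0,0,0],-1],[[-0.5,0.05,0],[0,0,0],-1],[[-0.1,0.7,0.02],[0,0,-0.02],-1],[[0.1,0.88,0],[0,0,-0.02],-1],[[0.1,0.88,0],[0,0,-0.02],-1],[[0.1,0.88,0],[0,0,-0.02],-1],[[0.1,0.88,0],[0,0,-0.02],-1],[[0.1,0.88,0],[0,0,-0.02],-1],[[0.1,0.88,0],[0,0,0],-1],[[0.1,0.75,0],[0,0,0],-1]]'; python3 - <<'E'
from trk import *
track((631.4,82),-.096,11)
E
```

```text
time: 26.4
tool_pos: [551.6, 190.9, 37.7]
tcp_rot: [3.141, 0.001, 3.05]
contact_force: [1.9, 0.4, 0.4]
grip_width: 0.5
finger_force: 0.0
inl 53 / 63 scale 1.002 err 10.5
heater c [632.   82.3] yaw -0.099 rel 0.007 inB [-67.3   8.8] backL x -2.7 backR x -2.0 home y 9.3
L touch [568.1 193.2] tool yaw 3.043
R touch [547.6 -13.8] tool yaw 3.043
```

```bash
python3 -m pendant '[[[0.08,-0.006,-0.02],[0,0,0],-1],[[0.08,-0.006,-0.02],[0,0,0],-1],[[0.08,-0.006,0],[0,0,0],-1],[[0.08,-0.006,0],[0,0,0],-1],[[0.08,-0.006,0],[0,0,0],-1],[[0.06,-0.006,0],[0,0,0],-1],[[0.045,0,0],[0,0,0],-1],[[0.04,0.01,0],[0,0,-0.02],-1],[[0.03,0.012,0],[0,0,-0.03],-1],[[0.03,0.012,0],[0,0,-0.03],-1]]'; python3 -m pendant '[[[0.025,0.012,0],[0,0,-0.03],-1],[[0.025,0.012,0],[0,0,-0.03],-1],[[0.02,0.01,0],[0,0,-0.02],-1],[[0,0,0],[0,0,0],-1],[[0,0,0],[0,0,0],-1],[[0,0,0],[0,0,0],-1],[[0,0,0],[0,0,0],-1],[[0,0,0],[0,0,0],-1],[[0,0,0],[0,0,0],-1],[[0,0,0],[0,0,0],-1]]'; python3 - <<'E'
from trk import *
track((632,82.3),-.1,11)
E
```

```text
time: 27.28
tool_pos: [566.0, 188.1, 35.8]
tcp_rot: [-3.139, -0.008, 3.039]
contact_force: [-11.4, -2.7, 6.3]
grip_width: 0.2
finger_force: 5.9
time: 28.12
tool_pos: [567.9, 189.4, 35.7]
tcp_rot: [-3.139, -0.008, 3.03]
contact_force: [-10.9, -0.9, 6.5]
grip_width: 0.5
finger_force: 5.6
inl 48 / 63 scale 1.000 err 14.2
heater c [632.4  83.1] yaw -0.120 rel -0.014 inB [-67.    9.7] backL x -1.2 backR x -2.7 home y 8.7
L touch [571.  195.3] tool yaw 3.021
R touch [546.  -11.2] tool yaw 3.021
```

```bash
python3 -m pendant '[[[0.025,0.012,0.01],[0,0,-0.03],-1],[[0.025,0.012,0.01],[0,0,-0.03],-1],[[0.02,0.01,0],[0,0,-0.02],-1],[[0.02,0.01,0],[0,0,-0.02],-1],[[0.02,0.01,0],[0,0,-0.02],-1],[[0,0,0],[0,0,0],-1],[[0,0,0],[0,0,0],-1],[[0,0,0],[0,0,0],-1],[[0,0,0],[0,0,0],-1],[[0,0,0],[0,0,0],-1]]'; python3 - <<'E'
from trk import *
track((632.4,83.1),-.13,11)
E
```

```text
time: 29.0
tool_pos: [568.8, 190.5, 35.5]
tcp_rot: [-3.137, -0.014, 3.015]
contact_force: [-17.8, -4.5, 7.3]
grip_width: -0.0
finger_force: 8.5
inl 49 / 63 scale 0.999 err 16.3
heater c [632.   83.5] yaw -0.129 rel -0.023 inB [-67.5  10. ] backL x -1.3 backR x -3.6 home y 8.5
L touch [571.4 196.2] tool yaw 3.013
R touch [544.7 -10.1] tool yaw 3.013
```

```bash
python3 -m pendant '[[[-0.3,0.03,0],[0,0,0],-1],[[-0.5,0.05,0],[0,0,0],-1],[[-0.12,-0.7,0],[0,0,0],-1],[[-0.12,-0.88,0],[0,0,0.02],-1],[[-0.12,-0.88,0],[0,0,0.02],-1],[[-0.12,-0.88,0],[0,0,0.02],-1],[[-0.12,-0.88,0],[0,0,0.02],-1],[[-0.1,-0.88,0],[0,0,0.02],-1],[[-0.1,-0.88,0],[0,0,0.02],-1],[[0,-0.5,0],[0,0,0],-1]]'; python3 - <<'E'
from trk import *
track((632,83.5),-.13,11)
E
```

```text
time: 29.88
tool_pos: [526.6, -2.9, 37.1]
tcp_rot: [-3.141, 0.0, 3.028]
contact_force: [0.5, 0.3, -0.4]
grip_width: 0.2
finger_force: 0.0
inl 62 / 63 scale 1.002 err 6.9
heater c [631.6  83.4] yaw -0.130 rel -0.024 inB [-67.8   9.9] backL x -1.6 backR x -4.0 home y 8.3
L touch [571.2 196.2] tool yaw 3.012
R touch [544.3 -10.1] tool yaw 3.012
```

```bash
python3 -m pendant '[[[0.09,-0.04,-0.01],[0,0,0],-1],[[0.09,-0.04,-0.01],[0,0,0],-1],[[0.09,-0.04,0],[0,0,0],-1],[[0.09,-0.03,0],[0,0,0],-1],[[0.08,-0.03,0],[0,0,0],-1],[[0.07,-0.02,0],[0,0,0],-1],[[0.05,-0.015,0],[0,0,0],-1],[[0.04,-0.015,0],[0,0,0],-1],[[0.03,-0.015,0],[0,0,0.02],-1],[[0.03,-0.015,0],[0,0,0.03],-1]]'; python3 -m pendant '[[[0.025,-0.014,0.01],[0,0,0.03],-1],[[0.025,-0.014,0.01],[0,0,0.03],-1],[[0.02,-0.01,0],[0,0,0.02],-1],[[0.02,-0.01,0],[0,0,0.02],-1],[[0.01,-0.005,0],[0,0,0.01],-1],[[0,0,0],[0,0,0],-1],[[0,0,0],[0,0,0],-1],[[0,0,0],[0,0,0],-1],[[0,0,0],[0,0,0],-1],[[0,0,0],[0,0,0],-1]]'; python3 - <<'E'
from trk import *
track((632,83.3),-.115,11)
E
```

```text
time: 30.77
tool_pos: [544.3, -7.2, 35.8]
tcp_rot: [3.141, -0.006, 3.036]
contact_force: [-7.8, 4.2, 5.1]
grip_width: 0.5
finger_force: 4.5
time: 31.6
tool_pos: [546.2, -8.8, 36.0]
tcp_rot: [3.141, -0.008, 3.049]
contact_force: [-8.6, 1.6, 2.6]
grip_width: 0.2
finger_force: 4.6
inl 62 / 63 scale 1.002 err 7.2
heater c [632.3  82.6] yaw -0.110 rel -0.004 inB [-67.1   9.2] backL x -1.9 backR x -2.3 home y 8.9
L touch [569.7 194.2] tool yaw 3.031
R touch [546.7 -12.5] tool yaw 3.031
```

```bash
python3 -m pendant '[[[0.025,-0.014,0],[0,0,0.02],-1],[[0.025,-0.014,0],[0,0,0.02],-1],[[0.02,-0.01,0],[0,0,0.02],-1],[[0.02,-0.01,0],[0,0,0.01],-1],[[0.02,-0.01,0],[0,0,0.01],-1],[[0.01,-0.005,0],[0,0,0],-1],[[0,0,0],[0,0,0],-1],[[0,0,0],[0,0,0],-1],[[0,0,0],[0,0,0],-1],[[0,0,0],[0,0,0],-1]]'; python3 - <<'E'
from trk import *
track((632,83.3),-.105,11)
E
```

```text
time: 32.48
tool_pos: [546.6, -9.6, 35.4]
tcp_rot: [3.139, -0.015, 3.059]
contact_force: [-17.1, 5.7, 8.2]
grip_width: -0.1
finger_force: 9.1
inl 59 / 63 scale 1.000 err 7.1
heater c [631.9  82.2] yaw -0.103 rel 0.003 inB [-67.4   8.7] backL x -2.5 backR x -2.3 home y 8.9
L touch [568.5 193.3] tool yaw 3.038
R touch [547.1 -13.6] tool yaw 3.038
```

```bash
python3 -m pendant '[[[-0.2,0,0],[0,0,0],-1],[[-0.5,0.05,0],[0,0,0],-1],[[-0.1,0.6,0.02],[0,0,0],-1],[[0.12,0.8,0],[0,0,-0.02],-1],[[0.12,0.8,0],[0,0,-0.02],-1],[[0.12,0.8,0],[0,0,-0.02],-1],[[0.12,0.75,0],[0,0,0],-1],[[0.12,0.75,0],[0,0,0],-1],[[0.12,0.75,0],[0,0,0],-1],[[0,0.6,0],[0,0,0],-1]]'; python3 - <<'E'
from trk import *
track((632,82),-.1,11)
E
```

```text
time: 33.37
tool_pos: [551.8, 167.1, 37.8]
tcp_rot: [3.141, 0.002, 3.052]
contact_force: [0.3, -0.4, 0.4]
grip_width: 0.7
finger_force: 0.0
inl 52 / 63 scale 1.003 err 9.1
heater c [632.3  82.5] yaw -0.109 rel -0.003 inB [-67.    9.1] backL x -1.9 backR x -2.1 home y 8.9
L touch [569.6 194. ] tool yaw 3.033
R touch [547.  -12.8] tool yaw 3.033
```

```bash
python3 -m pendant '[[[0.09,0,-0.015],[0,0,0],-1],[[0.09,0,-0.015],[0,0,0],-1],[[0.09,0,0],[0,0,0],-1],[[0.08,0,0],[0,0,0],-1],[[0.06,0,0],[0,0,0],-1],[[0.04,0,0],[0,0,0],-1],[[0.03,0.005,0],[0,0,0],-1],[[0.025,0.005,0],[0,0,-0.02],-1],[[0.025,0.005,0],[0,0,-0.02],-1],[[0.025,0.005,0],[0,0,-0.02],-1]]'; python3 -m pendant '[[[0.02,0.005,0.01],[0,0,-0.02],-1],[[0.02,0.005,0.01],[0,0,-0.02],-1],[[0.02,0.005,0],[0,0,-0.02],-1],[[0,0,0],[0,0,0],-1],[[0,0,0],[0,0,0],-1],[[0,0,0],[0,0,0],-1],[[0,0,0],[0,0,0],-1],[[0,0,0],[0,0,0],-1],[[0,0,0],[0,0,0],-1],[[0,0,0],[0,0,0],-1]]'; python3 - <<'E'
from trk import *
track((632,82.3),-.115,11)
E
```

```text
time: 34.25
tool_pos: [564.6, 165.2, 36.1]
tcp_rot: [-3.14, -0.007, 3.044]
contact_force: [-11.4, -3.6, 7.3]
grip_width: 0.7
finger_force: 5.5
time: 35.08
tool_pos: [565.0, 165.6, 36.2]
tcp_rot: [-3.139, -0.01, 3.037]
contact_force: [-12.3, -2.9, 5.1]
grip_width: 0.5
finger_force: 6.1
inl 48 / 63 scale 1.001 err 11.7
heater c [632.6  82.9] yaw -0.114 rel -0.008 inB [-66.7   9.5] backL x -1.4 backR x -2.1 home y 9.0
L touch [570.4 194.7] tool yaw 3.028
R touch [546.8 -12. ] tool yaw 3.028
```

```bash
python3 -m pendant '[[[0.02,0.005,0.01],[0,0,-0.01],-1],[[0.02,0.005,0.01],[0,0,-0.01],-1],[[0.015,0.005,0],[0,0,-0.01],-1],[[0.01,0,0],[0,0,0],-1],[[0,0,0],[0,0,0],-1],[[0,0,0],[0,0,0],-1],[[0,0,0],[0,0,0],-1],[[0,0,0],[0,0,0],-1],[[0,0,0],[0,0,0],-1],[[0,0,0],[0,0,0],-1]]'; python3 - <<'E'
from trk import *
track((632,82.3),-.115,11)
cv2.imwrite('pics/a.png',cv2.resize(bot.capture('side')[120:220,270:398],None,fx=6,fy=6,interpolation=cv2.INTER_CUBIC))
E
```

```text
time: 35.97
tool_pos: [565.1, 165.7, 36.2]
tcp_rot: [-3.137, -0.014, 3.034]
contact_force: [-18.3, -3.9, 6.1]
grip_width: 0.6
finger_force: 8.2
inl 49 / 63 scale 1.000 err 12.2
heater c [632.7  82.9] yaw -0.113 rel -0.007 inB [-66.7   9.5] backL x -1.4 backR x -2.1 home y 9.0
L touch [570.4 194.6] tool yaw 3.029
R touch [546.9 -12. ] tool yaw 3.029
```

View pics/a.png

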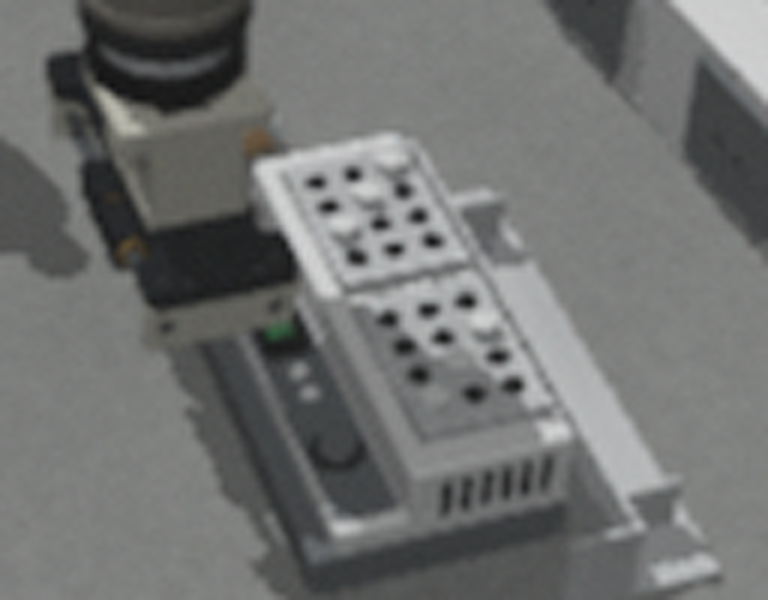

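The crop shows the heater home in the bracket, with its back edge parallel to the wall and the gripper at its front left. 18 N no longer moves that end, so I'll make a confirming press on the right end, a little inboard.

```bash
python3 -m pendant '[[[-0.2,0.0,0],[0,0,0],-1],[[-0.5,0.05,0],[0,0,0],-1],[[-0.12,-0.6,0],[0,0,0],-1],[[-0.12,-0.75,0],[0,0,0],-1],[[-0.12,-0.75,0],[0,0,0],-1],[[-0.1,-0.75,0],[0,0,0],-1],[[-0.1,-0.75,0],[0,0,0],-1],[[-0.05,-0.75,0],[0,0,0],-1],[[0,-0.6,0],[0,0,0],-1],[[0,0,0],[0,0,0],-1]]'; python3 - <<'E'
from trk import *
c,a=track((632,83),-.113,11)
print(toW(c,a,(-74.5,-78)),toW(c,a,(-35,-68)))
E
```

```text
time: 36.9
tool_pos: [532.7, 16.9, 38.2]
tcp_rot: [-3.141, 0.002, 3.03]
contact_force: [0.9, 0.3, 0.2]
grip_width: 0.4
finger_force: 0.0
inl 62 / 63 scale 1.002 err 7.3
heater c [632.3  82.8] yaw -0.113 rel -0.007 inB [-67.    9.4] backL x -1.7 backR x -2.4 home y 8.9
L touch [570.  194.5] tool yaw 3.029
R touch [546.6 -12.1] tool yaw 3.029
[549.50831039  13.69597149] [589.88319659  19.18400982]
```

```bash
python3 -m pendant '[[[0.1,-0.02,-0.02],[0,0,0],-1],[[0.1,-0.02,-0.02],[0,0,0],-1],[[0.1,-0.01,0],[0,0,0],-1],[[0.09,-0.01,0],[0,0,0],-1],[[0.07,-0.01,0],[0,0,0],-1],[[0.05,-0.01,0],[0,0,0],-1],[[0.035,-0.005,0],[0,0,0],-1],[[0.025,-0.005,0],[0,0,0],-1],[[0.025,-0.005,0],[0,0,0],-1],[[0.02,-0.005,0],[0,0,0],-1]]'; python3 -m pendant '[[[0.02,-0.005,0.01],[0,0,0.01],-1],[[0.02,-0.005,0.01],[0,0,0.01],-1],[[0.02,-0.005,0],[0,0,0.01],-1],[[0,0,0],[0,0,0],-1],[[0,0,0],[0,0,0],-1],[[0,0,0],[0,0,0],-1],[[0,0,0],[0,0,0],-1],[[0,0,0],[0,0,0],-1],[[0,0,0],[0,0,0],-1],[[0,0,0],[0,0,0],-1]]'; python3 - <<'E'
from trk import *
track((632,83),-.113,11)
E
```

```text
time: 37.78
tool_pos: [549.0, 17.3, 36.5]
tcp_rot: [3.141, -0.003, 3.034]
contact_force: [-6.3, 2.3, 4.3]
grip_width: 0.3
finger_force: 3.2
time: 38.62
tool_pos: [549.1, 17.2, 36.5]
tcp_rot: [3.141, -0.007, 3.037]
contact_force: [-8.8, 2.7, 2.9]
grip_width: 0.5
finger_force: 4.4
inl 61 / 63 scale 1.001 err 7.5
heater c [632.4  82.6] yaw -0.110 rel -0.004 inB [-67.    9.1] backL x -1.8 backR x -2.2 home y 8.9
L touch [569.7 194.1] tool yaw 3.032
R touch [546.9 -12.6] tool yaw 3.032
```

```bash
python3 -m pendant '[[[0.02,-0.005,0.01],[0,0,0],-1],[[0.02,-0.005,0.01],[0,0,0],-1],[[0.02,-0.005,0],[0,0,0],-1],[[0.02,-0.003,0],[0,0,0],-1],[[0.015,0,0],[0,0,0],-1],[[0.01,0,0],[0,0,0],-1],[[0,0,0],[0,0,0],-1],[[0,0,0],[0,0,0],-1],[[0,0,0],[0,0,0],-1],[[0,0,0],[0,0,0],-1]]'; python3 - <<'E'
from trk import *
c,a=track((632,83),-.113,11)
print(toW(c,a,(-35,-68)))
E
```

```text
time: 39.5
tool_pos: [549.3, 17.1, 36.4]
tcp_rot: [3.141, -0.014, 3.037]
contact_force: [-16.3, 2.2, 7.4]
grip_width: -0.2
finger_force: 8.4
inl 62 / 63 scale 1.001 err 7.4
heater c [632.3  82.6] yaw -0.109 rel -0.003 inB [-67.1   9.1] backL x -1.9 backR x -2.2 home y 8.9
L touch [569.6 194.1] tool yaw 3.032
R touch [546.9 -12.7] tool yaw 3.032
[590.08256565  18.80582274]
```

```bash
python3 -m pendant '[[[-0.2,0,0],[0,0,0],-1],[[-0.4,0,0],[0,0,0],-1],[[0,0,0.6],[0,0,0],-1],[[0,0,0.8],[0,0,0],-1],[[0,0,0.8],[0,0,0],-1],[[0.4,0,0.1],[0,0,0],-1],[[0.6,0,0],[0,0,0],-1],[[0.6,0,0],[0,0,0],-1],[[0.4,0,0],[0,0,0],-1],[[0,0,0],[0,0,0],-1]]'
```

```text
time: 40.38
tool_pos: [599.8, 15.6, 107.1]
tcp_rot: [3.142, 0.004, 3.037]
contact_force: [-0.8, -0.3, -0.3]
grip_width: 0.5
finger_force: 0.0
```

```bash
python3 -m pendant '[[[-0.19,0,0],[0,0,0],-1],[[-0.19,0,0],[0,0,0],-1],[[0,0,0],[0,0,0],-1],[[0,0,-0.2],[0,0,0],-1],[[0,0,-0.2],[0,0,0],-1],[[0,0,-0.2],[0,0,0],-1],[[0,0,-0.2],[0,0,0],-1],[[0,0,-0.13],[0,0,0],-1],[[0,0,0],[0,0,0],-1],[[0,0,0],[0,0,0],-1]]'; python3 -c "
from trk import *
cv2.imwrite('pics/k.png',cv2.resize(bot.capture('side')[120:220,270:398],None,fx=6,fy=6,interpolation=cv2.INTER_CUBIC))"
```

```text
time: 41.22
tool_pos: [585.8, 16.0, 78.5]
tcp_rot: [3.141, -0.001, 3.037]
contact_force: [0.8, 0.6, 0.2]
grip_width: 0.5
finger_force: 0.0
```

View pics/k.png

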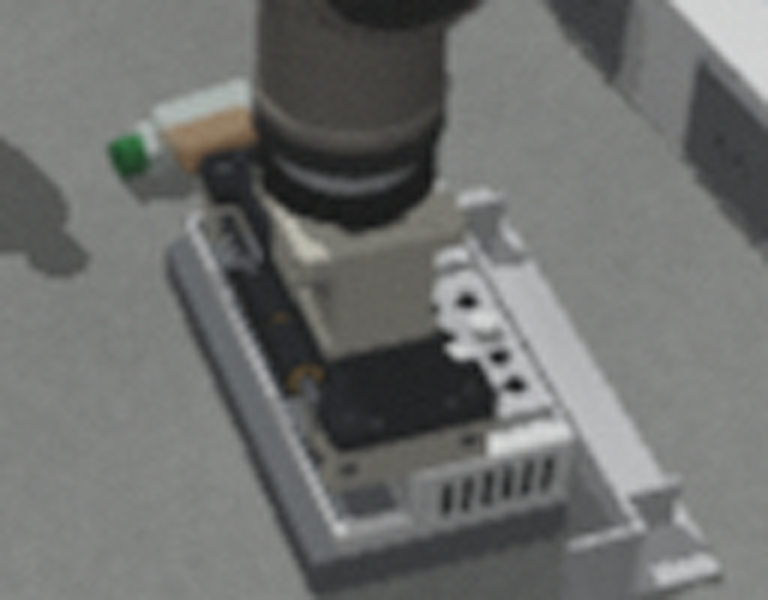

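The gripper is over the right part of the deck and the fingertips hide the key, as expected. I'll press slowly.

```bash
python3 -m pendant '[[[0.06,0,-0.02],[0,0,0],-1],[[0,0,-0.025],[0,0,0],-1],[[0,0,-0.025],[0,0,0],-1],[[0,0,-0.025],[0,0,0],-1],[[0,0,-0.025],[0,0,0],-1],[[0,0,-0.025],[0,0,0],-1],[[0,0,-0.02],[0,0,0],-1],[[0,0,0],[0,0,0],-1],[[0,0,0],[0,0,0],-1],[[0,0,0],[0,0,0],-1]]'
```

```text
time: 42.1
tool_pos: [587.7, 16.0, 74.1]
tcp_rot: [3.142, 0.0, 3.037]
contact_force: [-1.1, 0.8, 1.4]
grip_width: 0.4
finger_force: 0.8
```

```bash
python3 -m pendant '[[[0,0,-0.025],[0,0,0],-1],[[0,0,-0.025],[0,0,0],-1],[[0,0,-0.025],[0,0,0],-1],[[0,0,-0.025],[0,0,0],-1],[[0,0,-0.02],[0,0,0],-1],[[0,0,-0.02],[0,0,0],-1],[[0,0,0],[0,0,0],-1],[[0,0,0],[0,0,0],-1],[[0,0,0],[0,0,0],-1],[[0,0,0],[0,0,0],-1]]'
```

```text
time: 42.93
tool_pos: [587.8, 15.9, 70.5]
tcp_rot: [-3.142, 0.0, 3.037]
contact_force: [-3.3, -0.5, 8.4]
grip_width: 0.4
finger_force: 4.2
```

```bash
python3 -m pendant '[[[0,0,-0.02],[0,0,0],-1],[[0,0,-0.015],[0,0,0],-1],[[0,0,0],[0,0,0],-1],[[0,0,0],[0,0,0],-1],[[0,0,0],[0,0,0],-1],[[0,0,0],[0,0,0],-1],[[0,0,0],[0,0,0],-1],[[0,0,0],[0,0,0],-1],[[0,0,0],[0,0,0],-1],[[0,0,0],[0,0,0],-1]]'
```

```text
time: 43.77
tool_pos: [587.8, 15.8, 70.3]
tcp_rot: [-3.141, 0.001, 3.037]
contact_force: [-5.1, -0.6, 14.0]
grip_width: 0.6
finger_force: 7.0
```

Hard stop reached: the force rose by 5.6 N over 0.2 mm of travel. Now I'll release and lift away.

```bash
python3 -m pendant '[[[0,0,0.1],[0,0,0],-1],[[0,0,0.2],[0,0,0],-1],[[0,0,0.4],[0,0,0],-1],[[0,0,0.7],[0,0,0],-1],[[0,0,0.8],[0,0,0],-1],[[-0.3,0,0.8],[0,0,0],-1],[[-0.8,0,0.8],[0,0,0],-1],[[-0.8,0,0.5],[0,0,0],-1],[[-0.8,0,0],[0,0,0],-1],[[0,0,0],[0,0,0],-1]]'; python3 - <<'E'
from trk import *
track((632,83),-.113,11)
cv2.imwrite('pics/f.png',cv2.resize(bot.capture('scene')[150:300,230:480],None,fx=3.2,fy=3.2,interpolation=cv2.INTER_CUBIC))
E
```

```text
time: 44.6
tool_pos: [503.4, 16.4, 198.6]
tcp_rot: [3.141, -0.001, 3.037]
contact_force: [1.2, 0.6, -0.2]
grip_width: 0.5
finger_force: 0.0
inl 62 / 63 scale 1.001 err 6.5
heater c [632.3  82.8] yaw -0.113 rel -0.007 inB [-67.    9.4] backL x -1.7 backR x -2.4 home y 8.9
L touch [570.1 194.6] tool yaw 3.028
R touch [546.5 -12.1] tool yaw 3.028
```

View pics/f.png

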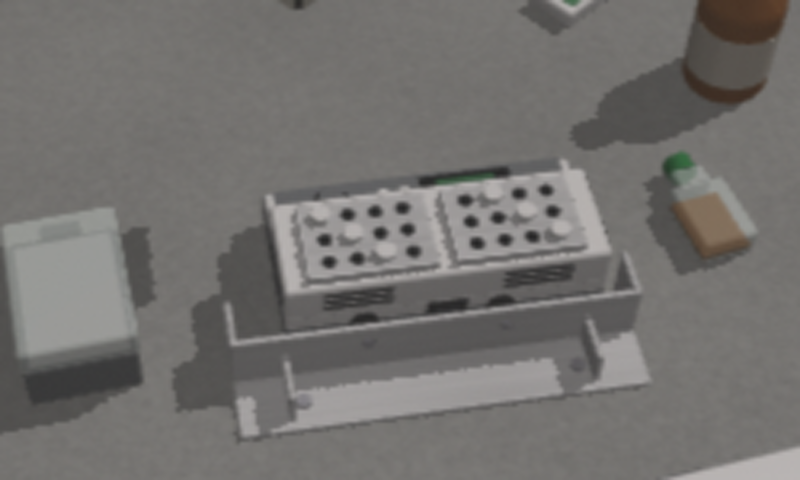

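The heater sits square between the cheeks, with the buffers at (365,318) and (500,302) against its back. The tip box, flask and bottle in view look untouched. Handing in.

```bash
python3 -c "
from plant import bot
print(bot.close_job())"
```

```text
the job is handed in; nothing more can be done
None
```

I walked the heater back until both ends stood firm against the buffers, square to within about 0.01 rad and about 9 mm left of the bracket's middle; then I pressed the start key fully down, released it, and handed the job in after about 45 s, with no force reading above 24 N (read once per move).

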